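# Assemble a gate hinge: mesh the leaf, thread the pin, lock it with the keeper

## Task

Put the heavy hinge together on the assembly board: first push the loose hinge leaf along its guides until it is fully home, with its knuckles between the fixed ones and all bores in line. Then take the hinge pin from its wooden rest, lay it in the rails and push it through all five knuckles until it stops against the end plate, and finally slide the flat keeper bar along its slot, across behind the end of the pin, as far as it goes. Leave the tools and parts lying around where they are.

Things in the scene. Friction and masses are not known exactly. Their poses are not given: they have to be found in the camera images.
- hinge_board: Assembly board, fixed on the bench: plywood 180 x 250 mm, 12 thick. Origin on the bench, 5 mm in +x from its middle; z up, x = way the leaf and keeper are pushed (away from the robot), y = way the pin is pushed (to its left). 'Board' coordinates are in this frame, mm. Wooden strips on it reach at most z = 22, except the keeper's stop block (z = 32) and the hinge.
- bore_entry (a point): Mouth of the first fixed knuckle, on the line of the bores, at board (40, 20, 28). The bores run along y at x = 40, 28 over the bench. Three fixed steel knuckles (tubes, outside 31 mm, bore 19) lie at board y = 20 to 34, 55 to 69 and 90 to 104.
- rails_middle (a point): A good place for the pin's middle when it is laid in: on the line of the bores at board (40, -50, 28). Two wooden rails carry the pin at bore height, y = -120 to 18, each 8 mm wide, 8 apart (x = 28 to 36 and 44 to 52), tops at z = 21, 7 below the pin's axis. Cut through at y = -13 to -3 for the keeper's slot.
- end_stop (a point): Face of the steel end plate that stops the pin, on the line of the bores, board (40, 112, 28); the plate is 42 mm high over the bench.
- keeper_stop (a point): Where the keeper's front end stops: face of the wooden stop block, board (64, -8, 12). The slot (10 mm wide in y, centre y = -8) runs along x from x = -88, between wooden strips with tops at z = 22, across the rails to this block.
- leaf_guides (a point): Rear end of the leaf's guides, midway between them, on the board's top: board (-88, 62, 12). The guides are wooden strips, tops at z = 22, at y = -3 to 18.5 and 105.5 to 119.
- loose_leaf: Loose steel leaf, 0.3 kg, lying in the guides, 1.5 mm play each side. Origin midway on its bore axis, 16 mm over the board; axes as the board's. Two knuckles (outside 31, bore 19, 16 long) at y = -17.5 and 17.5. Plate 84 wide, 6 thick; at its rear a lip, rear face x = -70, top 24 over the board: push it there. Starts 25 to 42 mm short of home, a solid stop with origin at board (40, 62, 28).
- hinge_pin: Plain steel pin, 16 mm diameter, 112 long, 0.17 kg, ends alike, tapered over 6 mm to 8 mm. Origin: its middle; y along it. Starts level on its wooden rest, axis 27 mm over the bench. In the board's rails it is in line with the bores (1.5 mm play all round). Home against the end plate, its middle is at board (40, 56, 28), its near end at y = 0.
- pin_rest: The pin's wooden rest, fixed: block 36 x 80 mm, 10 mm high, with two rails along y on top, each 8 wide, 8 apart, tops 20 mm above the bench. Origin under its middle. The pin lies along its y.
- keeper: Flat steel bar standing on edge in the board's slot: 80 mm long (x), 8 thick (y), 26 tall (z), 0.12 kg, top 38 mm over the bench. Origin under its middle, on the board; rear end at x = -40, front end at x = 40. Starts drawn back 50 to 62 mm. Home, front end on the stop block, its origin is at board (24, -8, 12).
- bearing: Bystander: ball bearing, 52 mm across, 18 mm high, on the bench.
- hex_nut: Bystander: large hex nut, 34 mm, 16 mm high.
- calliper: Bystander: steel calliper, 232 x 63 mm, 8 mm high, lying in front of the steel toolbox, a fixed box 134 mm high with a handle on top, between the rest and the board.
- screwdriver_stub: Bystander: short screwdriver, 63 x 93 mm, 23 mm high.
- screwdriver_red: Bystander: long screwdriver, about 214 mm, 31 mm high, behind the board.
- wrench_10: Bystander: small open-ended wrench, 138 mm, 6 mm high.

How it is judged:
On the way, in this order (a step that is already met when the one before it is completed fails the run):
1. the loose leaf is fully home, its bores in line with the fixed ones (x of loose_leaf in the frame of hinge_board between 0.037 and 0.043 m and y of loose_leaf in the frame of hinge_board between 0.058 and 0.066 m and z of loose_leaf in the frame of hinge_board between 0.025 and 0.031 m and angle between the x axis of loose_leaf and the x axis of hinge_board, either way round below 0.08 rad), for 0.2 s.
2. the pin is level and in line with the bores, in the rails or entering the knuckles (y of hinge_pin in the frame of hinge_board between -0.09 and 0.045 m and x of hinge_pin in the frame of hinge_board between 0.037 and 0.043 m and z of hinge_pin in the frame of hinge_board between 0.025 and 0.031 m and angle between the y axis of hinge_pin and the y axis of hinge_board, either way round below 0.05 rad), for 0.1 s.
3. the pin is through all five knuckles and against the end plate (all of step 1 and y of hinge_pin in the frame of hinge_board between 0.0525 and 0.06 m and x of hinge_pin in the frame of hinge_board between 0.037 and 0.043 m and z of hinge_pin in the frame of hinge_board between 0.025 and 0.031 m and angle between the y axis of hinge_pin and the y axis of hinge_board, either way round below 0.05 rad), for 0.2 s.
4. the keeper is across behind the pin, on its stop (x of keeper in the frame of hinge_board between 0.02 and 0.028 m and y of keeper in the frame of hinge_board between -0.013 and -0.003 m and z of keeper in the frame of hinge_board between 0.009 and 0.016 m and angle between the x axis of keeper and the x axis of hinge_board, either way round below 0.08 rad and angle between keeper's own z axis and vertical below 0.15 rad), for 0.2 s.
At the end, for the whole second after the job is handed in: The loose leaf is within 3 mm of home along its guides and flat on the board, the pin lies in the bores of all five knuckles (within 3 mm of their axis) with its end within 3.5 mm of the end plate, the keeper bar stands in its slot behind the pin within 4 mm of its stop, and all three are at rest (all of step 3 and all of step 4 and linear speed of each of loose_leaf, hinge_pin, keeper below 0.01 m/s); the robot touches nothing.
It fails at once if a bystander (bearing, nut, calliper, screwdrivers, small wrench) is shifted by more than 3 cm (distance of any of bearing, hex_nut, calliper, screwdriver_stub, screwdriver_red, wrench_10 from where it was at the start of the episode above 0.03 m).
It also fails if it takes over 72 s, if anything falls off the work surface, if the arm or the gripper's body presses on something with over 40 N, if the wrist force passes 120 N, or if a joint passes its speed limit or range.

## Robot

A 6-joint arm with a two-finger parallel gripper is mounted at the origin on a cart in front of the work surface, level with it; the furniture and walls round the work are solid. World frame = base frame: x ahead of the robot, y to its left, z up, the work surface at z = 0. Lengths are in m, angles in rad, forces in N, time in s.
With the tool pointing down it reaches from about 0.3 to 0.875 m from the base axis. Payload 6.4 kg.
Tool frame: the origin (TCP) lies at the very end of the fingers, on their centre line; the grasp point (between the pads) lies ctrl.hold_point_z behind it (ctrl.hold_point_z is the distance from the TCP to the grasp point, in m); x points along the fingers, z is the direction in which the jaws open and shut, and the axes are right-handed (so a half turn about x gives the same grasp; the last joint's range is limited). The gripper opens to 88 mm and grips with 3 to 60 N. Pads are 18 mm wide; open, the fingers measure 123 mm over their backs; the gripper's body (75 mm by 187 mm) begins 45 mm behind the grasp point.
Start: joints at [1.099, 0.181, 1.607, -0, 1.354, -0.206], TCP at [0.151, 0.555, 0.239] pointing down, gripper open.
Joint ranges: [-2.99, 2.99], [-0.89, 2.07], [0.3, 2.58], [-1.14, 4.28], [0, 2.63], [-3.12, 3.12]. Speed limits (rad/s): [2.57, 2.57, 3.01, 3.14, 3.14, 3.14].

## Interface

Orientations are given as a unit quaternion [x, y, z, w].
In Python, from plant import ctrl, cams, sign_off gives the robot as it stands. The module is installed in compiled form; this text tells all that it offers.
- The arm moves only by the tool step_arm, never from a script. Its argument "rows" is a list of rows, each a list of 3 entries, a list of its own where there are three numbers: the shift along the world's x, y, z scaled (see below), then the turn, a rotation vector about the world's x, y, z scaled (see below), then the opening, from 0 (shut) to 1 (fully open). A call has 1 to 10 rows; each row shifts and turns the commanded pose from where the row before left it; what a row does not reach is not made up. The controller multiplies each number of a shift by 500 mm and each number of a turn by 0.12 rad. A row lasts 1/12 s, in which the tool goes at most 41.7 mm and 7.16 degrees, less where a joint would pass 70% of its speed; a pose out of reach is approached as far as the arm can. A call with a number of a shift or a turn outside -1 to 1 is refused whole. A call with a gripper value outside its range is refused whole. The fingers move at their own pace and stop on an object; the grip force is fixed at half the most. Time passes only in rows, so rows that do not move let the fingers close. It gives the time, the measured TCP pose, the force and the opening at its end, in the units of the state.
- ctrl.get_obs(): the state, without advancing time (a new reading comes with each control period).
- cams.camera(name): name is "side" or "top" or "wrist"; returns (picture, depth): 420x560x3 uint8, red, green, blue; 420x560 float32, m along the optical axis (not along the pixel's ray), 0 where there is no reading.
- cams.camera_info(name): a dict with "mtx" (3x3 intrinsics, pixels), "xyz" and "rotation" of the camera in the world; the wrist camera has in their place "tool_from_camera" (4x4, takes a point from camera to tool coordinates, whose origin is the TCP and whose axes are the tool frame's). Camera axes: x right, y up, looking along -z (the intrinsics and any distortion apply to the point x, -y, -z); pixel columns grow to the right and rows downward; lengths in m; the calibration is good to about 2 mm. A picture is of the moment at which its call begins: read the wrist's pose just before it. camera_info takes no time and is no camera call.
- sign_off(): hands the job in, once; it reports no verdict.
The state is a dict: "time": time; "joints": joint angles; "dq": joint speeds; "tau": joint torques, N m; "ee_pos": TCP position; "tcp_rot": TCP orientation; "force": force on the tool from outside, world axes, zero at the start; "ft_torque": the same for the moment, N m; "opening": opening from 0.0 (shut) to 1.0 (fully open).
Only numpy, scipy, OpenCV 4.12 (cv2) and the standard library are available. Lean on these libraries where they do the work, as an engineer would, in place of code of your own. Each camera call takes 0.05 s, during which the arm holds its last target.

## Working session

There is one attempt and no reset: what is moved stays moved. The work goes in short steps, Python scripts to look and compute and a tool call to move; the robot and the scene stay as the last step left them, time stands still between calls to the robot, and variables do not carry over. Pictures are saved under pics/ and viewed, and the job is handed in when it is done.

Besides the shell and the picture viewer there is one more tool, called after "Request:" by a JSON object that holds its "api" and its "payload". step_arm: Moves the arm, as the interface text tells. Its arguments: {"type":"object","properties":{"rows":{"type":"array","items":{"type":"array"}}},"required":["rows"]}

```bash
ls; mkdir -p pics
python3 - <<'E'
from plant import ctrl,cams
import cv2,numpy as np
o=ctrl.get_obs();print(o,ctrl.hold_point_z)
for n in("side","top","wrist"):
    p,d=cams.camera(n);cv2.imwrite(f"pics/{n}0.png",p[:,:,::-1]);np.savez(f"{n}0.npz",p=p,d=d);print(n,cams.camera_info(n))
E
```

```text
pics
{'time': 0.0, 'joints': array([ 1.09867144e+00,  1.81574101e-01,  1.60794295e+00,  1.07927039e-05,
        1.35380344e+00, -2.06277398e-01]), 'dq': array([-0.00101338, -0.00109145,  0.00108233, -0.00169136,  0.00104507,
       -0.00116255]), 'tau': array([-9.56456352e-04, -4.33841336e+01, -3.41864705e+01,  7.03369919e-02,
        3.80590337e-02, -1.34300913e-04]), 'ee_pos': array([0.15079826, 0.55434484, 0.23782299]), 'tcp_rot': array([-0.42958243,  0.56240862,  0.42906192,  0.56130326]), 'force': array([ 0.42807081, -0.41858488, -0.61470252]), 'ft_torque': array([-0.0410488 , -0.05703931,  0.0116385 ]), 'opening': 0.9983645318353871} 0.0187
side {'mtx': array([[413.25477261,   0.        , 279.11689432],
       [  0.        , 413.25477261, 209.01532457],
       [  0.        ,   0.        ,   1.        ]]), 'xyz': array([ 0.60191583, -1.03811945,  0.73482001]), 'rotation': array([0.47824356, 0.02137731, 0.01939814, 0.87775271])}
top {'mtx': array([[422.96239438,   0.        , 288.6026912 ],
       [  0.        , 422.96239438, 208.76750046],
       [  0.        ,   0.        ,   1.        ]]), 'xyz': array([0.40678697, 0.0038529 , 1.01927435]), 'rotation': array([ 0.05670117, -0.05714517, -0.69874481,  0.71082705])}
wrist {'mtx': array([[340.40681235,   0.        , 277.46894386],
       [  0.        , 340.40681235, 206.21429395],
       [  0.        ,   0.        ,   1.        ]]), 'tool_from_camera': array([[ 1.28127657e-04,  2.77287669e-01, -9.60786934e-01,
        -1.46391123e-01],
       [ 3.49008489e-04,  9.60786871e-01,  2.77287698e-01,
         7.18844991e-02],
       [ 9.99999931e-01, -3.70851019e-04,  2.63276203e-05,
         7.00185683e-04],
       [ 0.00000000e+00,  0.00000000e+00,  0.00000000e+00,
         1.00000000e+00]])}
```

View pics/top0.png

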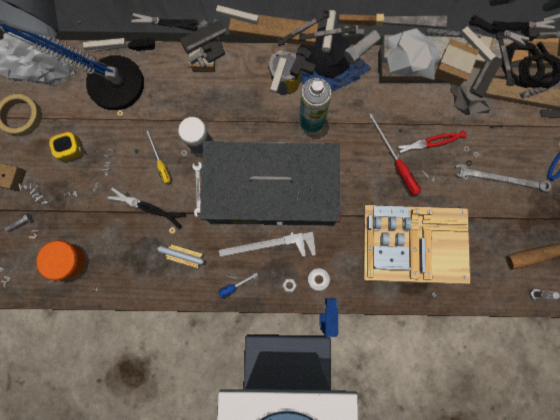

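View pics/side0.png

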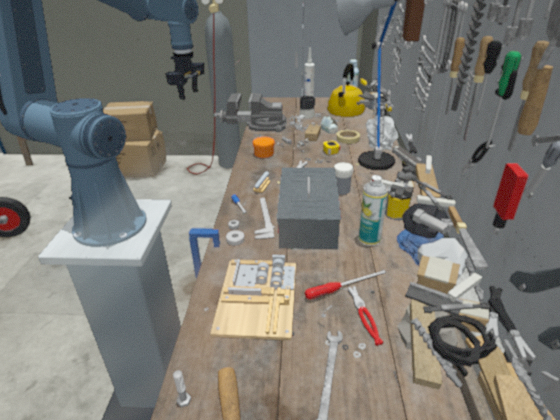

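View pics/wrist0.png

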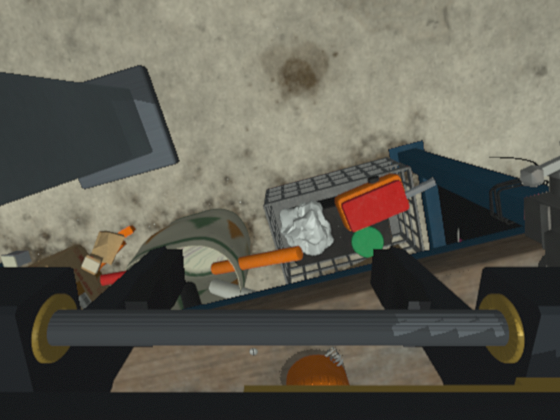

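```bash
cat > h.py <<'E'
import numpy as np,cv2
from scipy.spatial.transform import Rotation as R
from plant import ctrl,cams
def cam(n,obs=None):
    i=cams.camera_info(n)
    if n!="wrist": return i["mtx"],R.from_quat(i["rotation"]).as_matrix(),np.array(i["xyz"])
    T=i["tool_from_camera"]; Rt=R.from_quat(obs["tcp_rot"]).as_matrix()
    return i["mtx"],Rt@T[:3,:3],Rt@T[:3,3]+obs["ee_pos"]
def ray(c,uv):
    K,r,t=c; uv=np.atleast_2d(uv).astype(float)
    d=np.c_[(uv[:,0]-K[0,2])/K[0,0],-(uv[:,1]-K[1,2])/K[1,1],-np.ones(len(uv))]
    return t,d@r.T
def onz(c,uv,z):
    t,d=ray(c,uv); return t+d*((z-t[2])/d[:,2])[:,None]
def depthpt(c,uv,d):
    t,dd=ray(c,uv); return t+dd*np.atleast_1d(d)[:,None]
def proj(c,P):
    K,r,t=c; q=(np.atleast_2d(P)-t)@r
    return np.c_[K[0,0]*q[:,0]/-q[:,2]+K[0,2],-K[1,1]*q[:,1]/-q[:,2]*1+K[1,2]]
E
python3 - <<'E'
from h import *
p=np.load("top0.npz")["p"][:,:,::-1]
a=cv2.resize(p[195:295,355:480],None,fx=6,fy=6,interpolation=cv2.INTER_CUBIC);cv2.imwrite("pics/tb.png",a)
b=cv2.resize(p[230:310,140:340],None,fx=4,fy=4,interpolation=cv2.INTER_CUBIC);cv2.imwrite("pics/tr.png",b)
p=np.load("side0.npz")["p"][:,:,::-1]
cv2.imwrite("pics/sb.png",cv2.resize(p[240:350,205:305],None,fx=5,fy=5,interpolation=cv2.INTER_CUBIC))
c=cam("top")
print(onz(c,[[365,207],[468,209],[471,283],[366,280],[185,256],[270,178]],0.012))
E
```

```text
[[ 0.57807464 -0.17980169  0.012     ]
 [ 0.57748465 -0.42850189  0.012     ]
 [ 0.4014213  -0.42655119  0.012     ]
 [ 0.40418479 -0.1800632   0.012     ]
 [ 0.45298441  0.24804726  0.012     ]
 [ 0.6458621   0.05132011  0.012     ]]
```

View pics/tb.png

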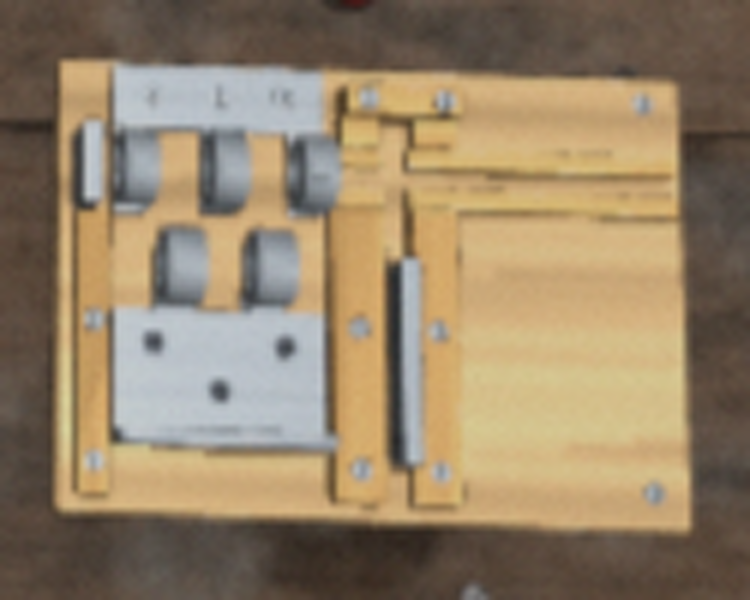

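View pics/tr.png

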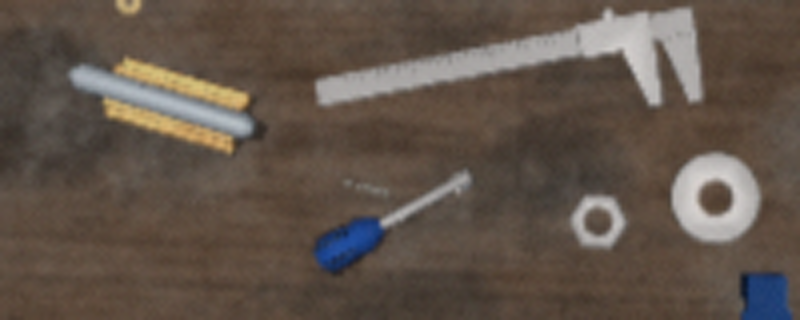

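View pics/sb.png

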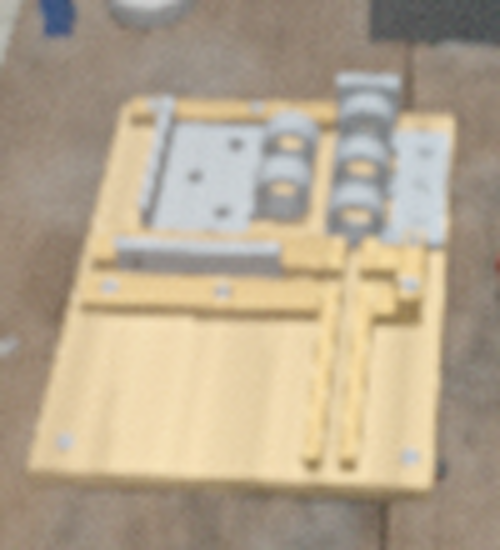

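Run:
```python
from h import *
o=ctrl.get_obs();print(R.from_quat(o["tcp_rot"]).as_matrix().round(3))
ct=cam("top");cs=cam("side")
# zoomed pts
tb=lambda u,v:(355+u/6-.5+.08,195+v/6-.5+.08)
tr=lambda u,v:(140+u/4-.4,230+v/4-.4)
print("pin ends",onz(ct,[tr(75,75),tr(250,125)],.027))
print("corners",onz(ct,[tb(60,62),tb(680,82),tb(692,530),tb(55,513)],.012))
print("keeper top",onz(ct,[tb(410,260),tb(412,465)],.038))
print("lip",onz(ct,[tb(115,430),tb(338,443)],.036))
print("nut,bearing,calliper",onz(ct,[tr(598,222),tr(715,197),tr(320,95),tr(700,95),tr(320,260),tr(468,175)],.01))
o["tcp_rot"]
```

```text
[[-0.001 -0.965  0.263]
 [-0.001  0.263  0.965]
 [-1.     0.    -0.001]]
pin ends [[0.46902821 0.30772804 0.027     ]
 [0.44174463 0.20397381 0.027     ]]
corners [[ 0.58317249 -0.17884766  0.012     ]
 [ 0.57932619 -0.42838666  0.012     ]
 [ 0.40157864 -0.4240085   0.012     ]
 [ 0.40390954 -0.17476622  0.012     ]]
keeper top [[ 0.50306519 -0.30891624  0.038     ]
 [ 0.42442223 -0.30700951  0.038     ]]
lip [[ 0.43582636 -0.19393054  0.036     ]
 [ 0.43233556 -0.27950092  0.036     ]]
nut,bearing,calliper [[ 3.89297689e-01  3.67490845e-04  1.00000000e-02]
 [ 4.04946206e-01 -6.82473565e-02  1.00000000e-02]
 [ 4.60739951e-01  1.66725717e-01  1.00000000e-02]
 [ 4.64598665e-01 -5.89927363e-02  1.00000000e-02]
 [ 3.64669472e-01  1.62578089e-01  1.00000000e-02]
 [ 4.15272262e-01  7.74701737e-02  1.00000000e-02]]
```

Request:
{"api": "step_arm", "payload": {"rows": [[[0.056,-0.054,0],[0,0,0],1],[[0.056,-0.054,0],[0,0,0],1],[[0.056,-0.054,0],[0,0,0],1],[[0.056,-0.054,0],[0,0,0],1],[[0.056,-0.054,0],[0,0,0],1],[[0.056,-0.054,0],[0,0,0],1],[[0.056,-0.054,0],[0,0,0],1],[[0.056,-0.054,0],[0,0,0],1],[[0.056,-0.054,0],[0,0,0],1],[[0.056,-0.054,0],[0,0,0],1]]}}

```text
time: 0.98
ee_pos: [0.432, 0.2832, 0.2386]
tcp_rot: [-0.429, 0.562, 0.429, 0.562]
force: [-0.4, 1.1, -0.3]
opening: 1.0
```

```bash
cat > snap.py <<'E'
import sys
from h import *
o=ctrl.get_obs();p,d=cams.camera("wrist");n=sys.argv[1]
cv2.imwrite(f"pics/{n}.png",p[:,:,::-1]);np.savez(n+".npz",p=p,d=d,ee_pos=o["ee_pos"],tcp_rot=o["tcp_rot"])
print(o["time"],o["ee_pos"],o["force"],o["opening"])
E
python3 snap.py w1
```

```text
0.9833 [0.43195127 0.28320829 0.23862391] [-0.41277469  1.09181888 -0.2589511 ] 1.0002929955235613
```

View pics/w1.png

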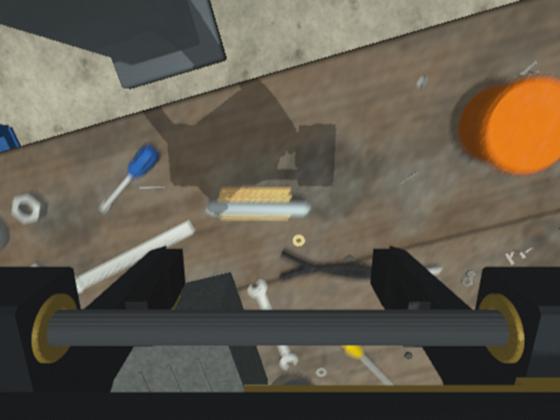

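Request:
{"api": "step_arm", "payload": {"rows": [[[0.009,-0.078,0],[0,0,0.208],0],[[0.009,-0.078,0],[0,0,0.208],0],[[0.009,-0.078,0],[0,0,0.208],0],[[0.009,-0.078,0],[0,0,0.208],0],[[0.009,-0.078,0],[0,0,0.208],0],[[0.009,-0.078,0],[0,0,0.208],0],[[0.009,-0.078,0],[0,0,0.208],0],[[0.009,-0.078,0],[0,0,0.208],0],[[0.009,-0.078,0],[0,0,0.208],0],[[0.009,-0.078,0],[0,0,0.208],0]]}}

```text
time: 1.87
ee_pos: [0.4757, -0.1068, 0.2387]
tcp_rot: [-0.496, 0.504, 0.496, 0.504]
force: [0.1, 0.1, 0.1]
opening: 0.268
```

Request:
{"api": "step_arm", "payload": {"rows": [[[0.009,-0.078,0],[0,0,0],0],[[0.009,-0.078,0],[0,0,0],0],[[0.009,-0.078,0],[0,0,0],0],[[0.009,-0.078,0],[0,0,0],0],[[0.009,-0.078,0],[0,0,0],0],[[0,0,0],[0,0,0],0],[[0,0,0],[0,0,0],0]]}}

```text
time: 2.45
ee_pos: [0.498, -0.3016, 0.2378]
tcp_rot: [-0.495, 0.505, 0.496, 0.505]
force: [0.2, 0.5, -0.8]
opening: 0.003
```

```bash
python3 snap.py w2
```

```text
2.45 [ 0.49803713 -0.30161611  0.23777107] [ 0.1573713   0.46399739 -0.78520298] 0.0025548282960481086
```

View pics/w2.png

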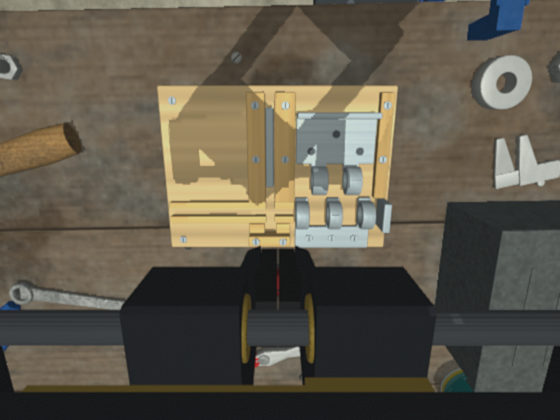

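Run:
```python
from h import *
z=np.load("w2.npz");p=z["p"];d=z["d"];o=dict(ee_pos=z["ee_pos"],tcp_rot=z["tcp_rot"]);c=cam("wrist",o)
cv2.imwrite("pics/w2z.png",cv2.resize(p[80:255,290:400,::-1],None,fx=5,fy=3.4,interpolation=cv2.INTER_CUBIC))
cv2.imwrite("pics/w2y.png",cv2.resize(p[80:255,150:300,::-1],None,fx=5,fy=3.4,interpolation=cv2.INTER_CUBIC))
P=onz(c,[[158,86.5],[397,86],[384.5,247],[172.5,247.5]],.012);print(P)
# depth heights
for uv in [(200,150),(286,130),(256,130),(268,130),(330,118),(340,152),(240,209),(240,219),(215,70)]:
    print(uv,depthpt(c,[uv],[d[uv[1],uv[0]]]).round(4))
```

```text
[[ 0.40245357 -0.42216822  0.012     ]
 [ 0.40664153 -0.17527957  0.012     ]
 [ 0.58593427 -0.17603609  0.012     ]
 [ 0.58169883 -0.42586529  0.012     ]]
(200, 150) [[ 0.4681 -0.3836  0.0143]]
(286, 130) [[ 0.4482 -0.2908  0.0235]]
(256, 130) [[ 0.4477 -0.3219  0.0223]]
(268, 130) [[ 0.4469 -0.309   0.0391]]
(330, 118) [[ 0.4367 -0.2472  0.0352]]
(340, 152) [[ 0.4726 -0.2332  0.0184]]
(240, 209) [[ 0.533  -0.3428  0.0221]]
(240, 219) [[ 0.5452 -0.3436  0.0203]]
(215, 70) [[ 0.3866 -0.3639  0.0017]]
```

View pics/w2z.png

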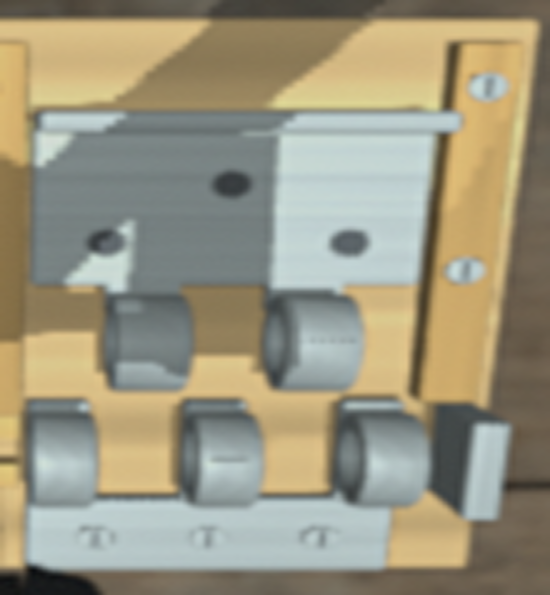

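View pics/w2y.png

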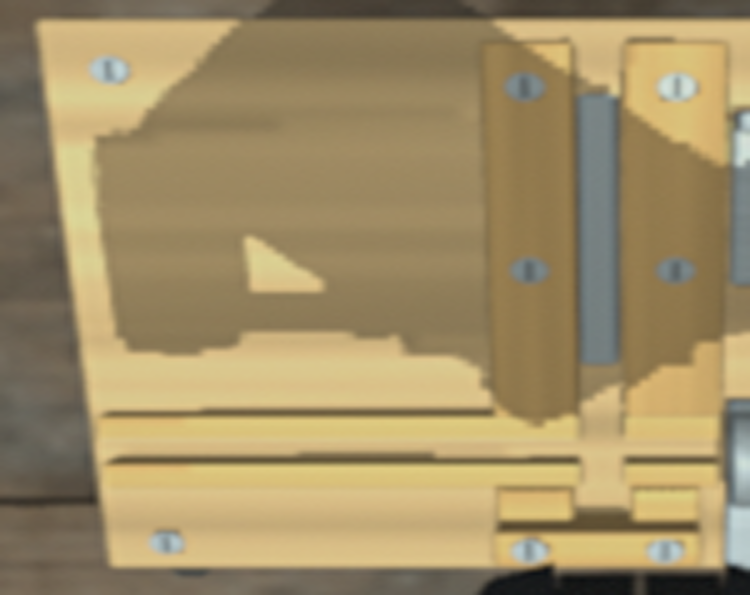

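```bash
cat >> h.py <<'E'
BO=np.array([.499,-.300]);BY=-.0155
def tob(P):
    P=np.atleast_2d(P);c,s=np.cos(BY),np.sin(BY);q=P[:,:2]-BO
    return np.c_[(q[:,0]*c+q[:,1]*s)*1000,(-q[:,0]*s+q[:,1]*c)*1000]
def tow(x,y):
    c,s=np.cos(BY),np.sin(BY);return BO+np.array([c*x-s*y,s*x+c*y])/1000
def wl(n):
    z=np.load(n+".npz");o=dict(ee_pos=z["ee_pos"],tcp_rot=z["tcp_rot"]);return z["p"],z["d"],cam("wrist",o),o
E
python3 - <<'E'
from h import *
p,d,c,o=wl("w2")
z=lambda u,v:(290+(u+.5)/5-.5,80+(v+.5)/3.4-.5)
y=lambda u,v:(150+(u+.5)/5-.5,80+(v+.5)/3.4-.5)
L=onz(c,[z(40,112),z(462,112)],.036);print("lip",L,tob(L))
print("strip edges slot z22",tob(onz(c,[y(575,60),y(624,60),y(578,440),y(624,440)],.022)))
print("rail edges z21: near-top/bottom",tob(onz(c,[y(300,417),y(300,440),y(300,465),y(300,487)],.021)))
print("keeper ",tob(onz(c,[y(580,95),y(618,95),y(583,363),y(620,363)],.038)))
print("guide edges z22", tob(onz(c,[z(450,40),z(26,50),z(520,40)],.022)))
print("endplate top",tob(onz(c,[z(475,423),z(512,423),z(500,520)],.042)))
print("knuckle edges approx z43.5",tob(onz(c,[z(28,450),z(97,450),z(183,450),z(263,450),z(338,450),z(430,450)],.040)))
print(tow(40,62),tow(-10-9,62))
E
```

```text
lip [[ 0.43088421 -0.2794446   0.036     ]
 [ 0.43246824 -0.1961688   0.036     ]] [[-68.4262015   19.49717354]
 [-68.1330831  102.7875267 ]]
strip edges slot z22 [[-83.33529048 -13.34265306]
 [-83.30079514  -3.40620037]
 [ 34.85375538 -14.32509292]
 [ 34.89304589  -4.11488015]]
rail edges z21: near-top/bottom [[ 27.10803434 -75.76688341]
 [ 34.91197257 -76.22393393]
 [ 43.49645338 -76.72669821]
 [ 51.14018208 -77.1743658 ]]
keeper  [[-73.26974731 -11.9432152 ]
 [-73.24373519  -4.51868067]
 [  5.53315727 -12.35379659]
 [  5.56216551  -4.65155768]]
guide edges z22 [[-88.59149524 102.84896868]
 [-86.06451918  17.24993371]
 [-88.54265717 116.99029666]]
endplate top [[ 23.96125384 111.21334191]
 [ 23.99086926 118.94624103]
 [ 55.70591102 119.21318899]]
knuckle edges approx z43.5 [[ 32.88652604  18.02682879]
 [ 32.94284453  32.62077402]
 [ 33.01304631  50.81232807]
 [ 33.07835798  67.73669589]
 [ 33.13959439  83.60503474]
 [ 33.21471996 103.0725024 ]]
[ 0.53995616 -0.23862742] [ 0.48096324 -0.23771296]
```

Request:
{"api": "step_arm", "payload": {"rows": [[[-0.049,0.032,-0.04],[0,0,0],0],[[-0.049,0.032,-0.04],[0,0,0],0],[[-0.049,0.032,-0.04],[0,0,0],0],[[-0.049,0.032,-0.04],[0,0,0],0],[[0,0,-0.06],[0,0,0],0],[[0,0,-0.06],[0,0,0],0],[[0,0,-0.06],[0,0,0],0],[[0,0,-0.05],[0,0,0],0],[[0,0,-0.03],[0,0,0],0],[[0,0,0],[0,0,0],0]]}}

```text
time: 3.33
ee_pos: [0.3985, -0.2325, 0.0259]
tcp_rot: [-0.494, 0.504, 0.499, 0.504]
force: [-0.7, 0.4, -0.9]
opening: 0.011
```

```bash
sed -i 's/^BO=.*/BO=np.array([.4982,-.301]);BY=-.018/' h.py; python3 snap.py w3;python3 -c "
from h import *
o=ctrl.get_obs();print(R.from_quat(o['tcp_rot']).as_matrix().round(3),tob(o['ee_pos']))"
```

```text
3.3333 [ 0.3985359  -0.23245876  0.02592988] [-0.74155419  0.3989504  -0.94287547] 0.010812260465339523
[[-0.003 -1.     0.014]
 [ 0.003  0.014  1.   ]
 [-1.     0.003  0.003]] [[-99.89041151  65.63609593]]
```

View pics/w3.png

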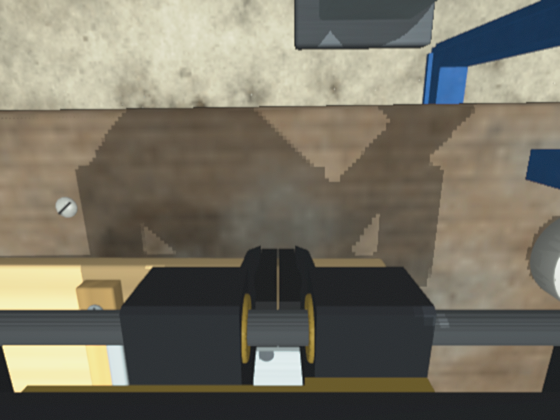

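Request:
{"api": "step_arm", "payload": {"rows": [[[0.02,-0.012,-0.008],[0,0,0],0],[[0.02,0,0],[0,0,0],0],[[0.01,0,0],[0,0,0],0],[[0.01,0,0],[0,0,0],0],[[0.01,0,0],[0,0,0],0],[[0.01,0,0],[0,0,0],0],[[0.01,0,0],[0,0,0],0],[[0.01,0,0],[0,0,0],0],[[0.005,0,0],[0,0,0],0]]}}

```text
time: 4.13
ee_pos: [0.4537, -0.2422, 0.0248]
tcp_rot: [-0.496, 0.504, 0.496, 0.504]
force: [-3.9, -0.3, 3.0]
opening: 0.011
```

Request:
{"api": "step_arm", "payload": {"rows": [[[0.005,0,0],[0,0,0],0],[[0.004,0,0],[0,0,0],0],[[0.003,0,0],[0,0,0],0],[[0.003,0,0],[0,0,0],0]]}}

```text
time: 4.47
ee_pos: [0.4595, -0.2419, 0.0246]
tcp_rot: [-0.495, 0.504, 0.497, 0.503]
force: [-13.4, -0.6, 10.8]
opening: 0.004
```

Run:
```python
from h import *
for n in("top","side"):
    p,d=cams.camera(n)
    q=p[195:295,355:480] if n=="top" else p[240:350,205:305]
    cv2.imwrite(f"pics/{n}3.png",cv2.resize(q[:,:,::-1],None,fx=5,fy=5,interpolation=cv2.INTER_CUBIC))
print(ctrl.get_obs()["force"],ctrl.get_obs()["ee_pos"])
```

```text
[-7.23690042 -0.07080739  5.27810384] [ 0.45943885 -0.24196097  0.02455737]
```

View pics/side3.png

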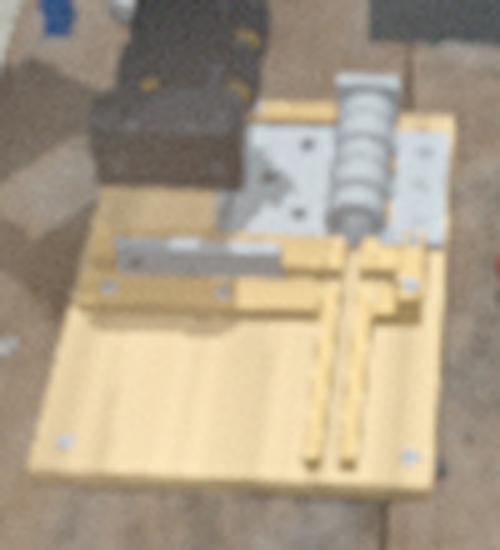

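Request:
{"api": "step_arm", "payload": {"rows": [[[0.004,0,0],[0,0,0],0],[[0.003,0,0],[0,0,0],0],[[0,0,0],[0,0,0],0],[[0,0,0],[0,0,0],0]]}}

```text
time: 4.9
ee_pos: [0.4597, -0.2419, 0.0245]
tcp_rot: [-0.493, 0.506, 0.499, 0.502]
force: [-23.8, -1.7, 18.5]
opening: 0.004
```

Request:
{"api": "step_arm", "payload": {"rows": [[[-0.02,0,0],[0,0,0],0],[[-0.01,0,0.04],[0,0,0],0],[[0,0,0.08],[0,0,0],0],[[0,0,0.08],[0,0,0],0],[[0.05,-0.06,0.02],[0,0,0],0],[[0.05,-0.06,0.02],[0,0,0],0],[[0.05,-0.05,0.02],[0,0,0],0],[[0.04,-0.01,0],[0,0,0],0],[[0,0,0],[0,0,0],0],[[0,0,0],[0,0,0],0]]}}

```text
time: 5.73
ee_pos: [0.5445, -0.3322, 0.1541]
tcp_rot: [-0.496, 0.504, 0.496, 0.504]
force: [0.8, 0.1, -0.3]
opening: 0.003
```

```bash
python3 snap.py w4
python3 - <<'E'
from h import *
p,d,c,o=wl("w4")
cv2.imwrite("pics/w4z.png",cv2.resize(p[60:260,130:450,::-1],None,fx=2.5,fy=3,interpolation=cv2.INTER_CUBIC))
E
```

```text
5.7333 [ 0.54448365 -0.33219453  0.15409089] [ 0.79357527  0.05512266 -0.28865544] 0.0033684302490122994
```

View pics/w4.png

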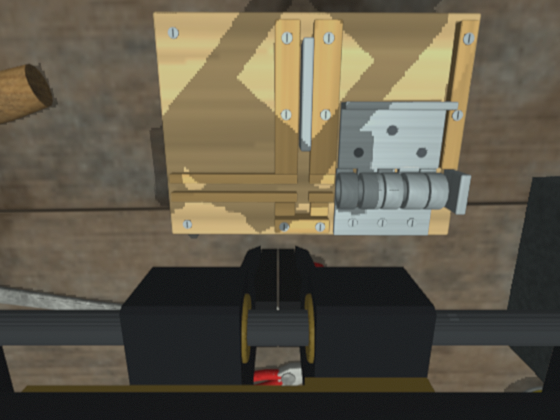

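View pics/w4z.png

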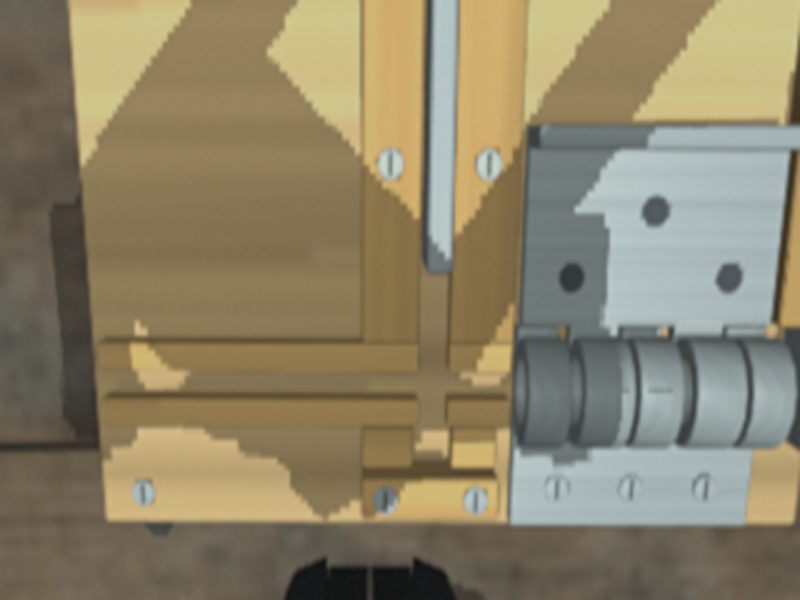

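Run:
```python
from h import *
p,d,c,o=wl("w4")
z=lambda u,v:(130+(u+.5)/2.5-.5,60+(v+.5)/3-.5)
print("corners",onz(c,[(154,13),(480,14),(448.5,235),(172,235)],.012),tob(onz(c,[(154,13),(480,14),(448.5,235),(172,235)],.012)))
print("rails left end: ",tob(onz(c,[z(101,342),z(101,370),z(105,397),z(107,424)],.021)))
print("rails right end: ",tob(onz(c,[z(415,347),z(415,371),z(415,397),z(415,425)],.021)))
print("slot",tob(onz(c,[z(419,340),z(450,340),z(362,340)],.022)))
print("stop block",tob(onz(c,[z(362,477),z(497,474),z(497,519),z(362,519)],.022)))
print("keeper front/rear",tob(onz(c,[z(426,260),z(453,260),(302,37),(313.5,37)],.038)))
print("knuckle",tob(onz(c,[z(516,392),z(797,392)],.043)))
print("lip rear",tob(onz(c,[(341,103),(458,103)],.036)))
```

```text
corners [[ 0.40223694 -0.42266985  0.012     ]
 [ 0.40675123 -0.17552331  0.012     ]
 [ 0.58560834 -0.1772796   0.012     ]
 [ 0.58165541 -0.42726408  0.012     ]] [[ -93.75757851 -123.37738611]
 [ -93.69241523  123.81037131]
 [  85.16733077  125.27362503]
 [  85.71451735 -124.7415128 ]]
rails left end:  [[  27.84915461 -118.81111329]
 [  35.77195686 -119.48547281]
 [  43.52615366 -118.7951972 ]
 [  51.39978627 -118.77483243]]
rails right end:  [[ 29.01678721 -14.35537638]
 [ 35.8186198  -14.23818706]
 [ 43.2902249  -14.10945819]
 [ 51.45894173 -13.96871871]]
slot [[ 26.8609522  -13.11931023]
 [ 26.83752758  -2.84971082]
 [ 26.90402116 -32.00119408]]
stop block [[ 66.68796755 -32.00324878]
 [ 65.68057894  14.4304958 ]
 [ 79.41295526  15.03430836]
 [ 79.51607572 -32.00391131]]
keeper front/rear [[  3.26472285 -12.32101089]
 [  3.24560275  -4.07192862]
 [-72.74162694 -12.56959643]
 [-72.76143214  -4.49833528]]
knuckle [[ 36.5205232   16.01852756]
 [ 36.3234748  103.35828112]]
lip rear [[-28.50842643  17.56249015]
 [-28.71506381 104.58598351]]
```

Request:
{"api": "step_arm", "payload": {"rows": [[[0,0,0.075],[0,0,-0.945],0],[[0,0.02,0.07],[0,0,-0.945],0.5],[[-0.012,0.079,0],[0,0,-0.945],1],[[-0.012,0.079,0],[0,0,-0.945],1],[[-0.012,0.079,0],[0,0,-0.945],1],[[-0.012,0.079,0],[0,0,-0.945],1],[[-0.012,0.079,0],[0,0,-0.945],1],[[-0.012,0.079,0],[0,0,-0.945],1],[[-0.012,0.079,0],[0,0,-0.945],1],[[-0.012,0.079,0],[0,0,-0.945],1]]}}

```text
time: 6.62
ee_pos: [0.494, -0.0049, 0.2265]
tcp_rot: [-0.146, 0.692, 0.147, 0.691]
force: [1.2, 0.5, 0.2]
opening: 0.666
```

Request:
{"api": "step_arm", "payload": {"rows": [[[-0.012,0.079,0],[0,0,-0.945],1],[[-0.012,0.079,0],[0,0,-0.945],1],[[-0.012,0.079,0],[0,0,-0.945],1],[[-0.012,0.079,0],[0,0,-0.945],1],[[-0.012,0.079,0],[0,0,-0.945],1],[[-0.012,0.079,-0.01],[0,0,-0.945],1],[[-0.01,0.06,-0.05],[0,0,0],1],[[0,0,-0.05],[0,0,0],1],[[0,0,0],[0,0,0],1],[[0,0,0],[0,0,0],1]]}}

```text
time: 7.45
ee_pos: [0.4555, 0.2458, 0.1711]
tcp_rot: [0.076, 0.704, -0.077, 0.702]
force: [1.1, 0.1, 0.7]
opening: 1.002
```

```bash
sed -i 's/^BO=.*/BO=np.array([.4979,-.301]);BY=-.018/' h.py; python3 snap.py w5
python3 - <<'E'
from h import *
p,d,c,o=wl("w5")
r=R.from_quat(o["tcp_rot"]).as_matrix();print(r.round(3), np.arctan2(r[1,2],r[0,2]))
E
```

```text
7.45 [0.45553515 0.24578894 0.17107819] [1.07227484 0.05841675 0.66864963] 1.0017059174866476
[[-0.004  0.215  0.977]
 [-0.001  0.977 -0.215]
 [-1.    -0.002 -0.004]] -0.21646331543342576
```

View pics/w5.png

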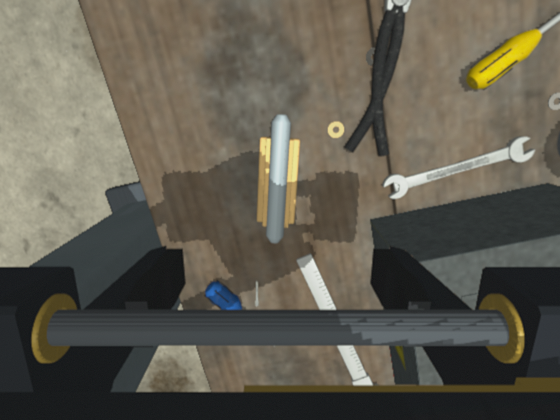

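Run:
```python
from h import *
p,d,c,o=wl("w5")
P=onz(c,[(281.5,114),(274.5,242.5)],.027);print(P,P.mean(0),np.linalg.norm(P[1]-P[0]))
v=P[0]-P[1];print("yaw",np.arctan2(-v[0],v[1]))
print("depth top", depthpt(c,[(280,150),(277,200)],[d[150,280],d[200,277]]),"rail",depthpt(c,[(265,180)],[d[180,265]]))
# triangulate ends top/wrist
ct=cam("top")
for a,b in [((158.35,248.35),(281.5,114)),((202.1,260.85),(274.5,242.5))]:
    t1,d1=ray(ct,a);t2,d2=ray(c,b);A=np.c_[d1[0],-d2[0]];s=np.linalg.lstsq(A,t2-t1,rcond=None)[0];print(t1+d1[0]*s[0],t2+d2[0]*s[1])
print("toolbox",depthpt(c,[(376,222),(385,230)],[d[222,376],d[230,385]]),onz(c,[(373,220)],.134))
print("calliper tip",onz(c,[(305,258)],.008))
```

```text
[[0.47212673 0.31069922 0.027     ]
 [0.44183474 0.20089431 0.027     ]] [0.45698073 0.25579676 0.027     ] 0.1139066490630488
yaw -0.26917579980743156
depth top [[0.46482603 0.28301648 0.03404887]
 [0.47133023 0.31659041 0.317311  ]] rail [[0.44580965 0.25823803 0.01978987]]
[0.46968616 0.31094029 0.01651072] [0.47215546 0.31048669 0.01652669]
[0.44157376 0.20299563 0.03185015] [0.44232669 0.20282399 0.03184206]
toolbox [[0.53841167 0.19525974 0.01303201]
 [0.54021171 0.19508648 0.03533956]] [[0.51024558 0.24504725 0.134     ]]
calliper tip [[0.46583517 0.17079385 0.008     ]]
```

Request:
{"api": "step_arm", "payload": {"rows": [[[0.0146,0.063,0],[0,0,-0.37],1],[[0,0,-0.06],[0,0,0],1],[[0,0,-0.06],[0,0,0],1],[[0,0,-0.06],[0,0,0],1],[[0,0,-0.06],[0,0,0],1],[[0,0,0],[0,0,0],1],[[0,0,0],[0,0,0],1]]}}

```text
time: 8.08
ee_pos: [0.4652, 0.2766, 0.0529]
tcp_rot: [0.093, 0.702, -0.093, 0.7]
force: [0.7, 0.1, -0.1]
opening: 1.001
```

```bash
python3 snap.py w6
python3 - <<'E'
from h import *
p,d,c,o=wl("w6")
r=R.from_quat(o["tcp_rot"]).as_matrix();print(r.round(3), np.arctan2(r[1,2],r[0,2]))
E
```

```text
8.0833 [0.46519438 0.27661928 0.05288981] [ 0.65365529  0.1211025  -0.05148293] 1.001205255941558
[[-0.002  0.261  0.965]
 [-0.001  0.965 -0.261]
 [-1.    -0.001 -0.001]] -0.2636560167912162
```

View pics/w6.png

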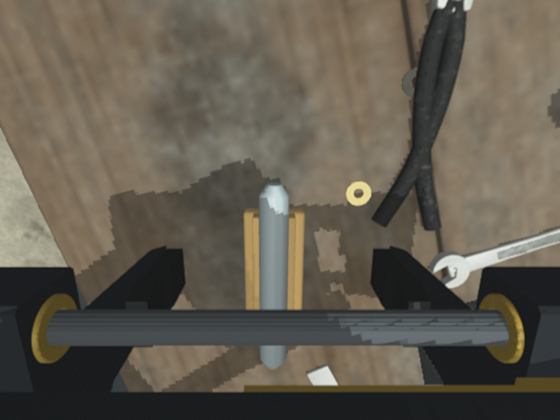

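Request:
{"api": "step_arm", "payload": {"rows": [[[-0.0035,0.001,-0.03],[0,0,0],1],[[0,0,-0.02],[0,0,0],1],[[0,0,-0.01],[0,0,0],1],[[0,0,0],[0,0,0],1]]}}

```text
time: 8.47
ee_pos: [0.4636, 0.278, 0.0229]
tcp_rot: [0.092, 0.701, -0.092, 0.701]
force: [-0.5, 0.2, 0.2]
opening: 1.0
```

Request:
{"api": "step_arm", "payload": {"rows": [[[0,0,0],[0,0,0],0],[[0,0,0],[0,0,0],0],[[0,0,0],[0,0,0],0],[[0,0,0],[0,0,0],0],[[0,0,0],[0,0,0],0],[[0,0,0],[0,0,0],0],[[0,0,0],[0,0,0],0],[[0,0,0],[0,0,0],0],[[0,0,0],[0,0,0],0]]}}

```text
time: 9.22
ee_pos: [0.4633, 0.2781, 0.0225]
tcp_rot: [0.092, 0.701, -0.092, 0.701]
force: [0.6, 0.6, -0.1]
opening: 0.346
```

Request:
{"api": "step_arm", "payload": {"rows": [[[0,0,0],[0,0,0],0],[[0,0,0],[0,0,0],0],[[0,0,0],[0,0,0],0],[[0,0,0],[0,0,0],0],[[0,0,0],[0,0,0],0]]}}

```text
time: 9.63
ee_pos: [0.4631, 0.2782, 0.0225]
tcp_rot: [0.092, 0.701, -0.092, 0.701]
force: [-1.0, 0.7, -0.2]
opening: 0.171
```

Request:
{"api": "step_arm", "payload": {"rows": [[[0,0,0.01],[0,0,0],0],[[0,0,0.02],[0,0,0],0],[[0,0,0.04],[0,0,0],0],[[0,0,0.06],[0,0,0],0],[[0,0,0.06],[0,0,0],0],[[0,0,0.06],[0,0,0],0],[[0,0,0.06],[0,0,0],0],[[0,0,0.06],[0,0,0],0],[[0,0,0.02],[0,0,0],0],[[0,0,0],[0,0,0],0]]}}

```text
time: 10.47
ee_pos: [0.4653, 0.2788, 0.2213]
tcp_rot: [0.093, 0.699, -0.091, 0.703]
force: [0.3, -0.3, -1.9]
opening: 0.168
```

```bash
python3 snap.py w7
python3 - <<'E'
from h import *
p,d=cams.camera("side");cv2.imwrite("pics/s7.png",cv2.resize(p[60:220,200:330,::-1],None,fx=4,fy=3.7,interpolation=cv2.INTER_CUBIC))
E
```

```text
10.4667 [0.46531417 0.27880184 0.22128979] [ 0.32721016 -0.27090176 -1.89501484] 0.16819388103808652
```

View pics/w7.png

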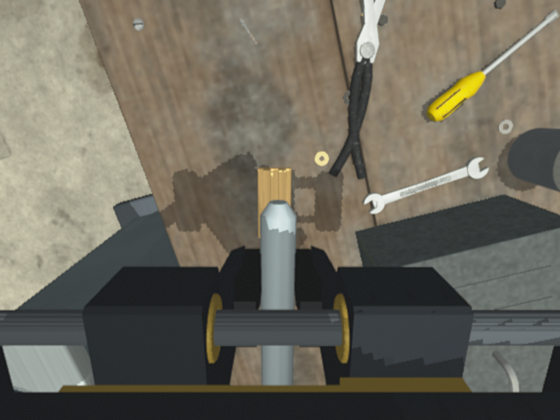

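View pics/s7.png

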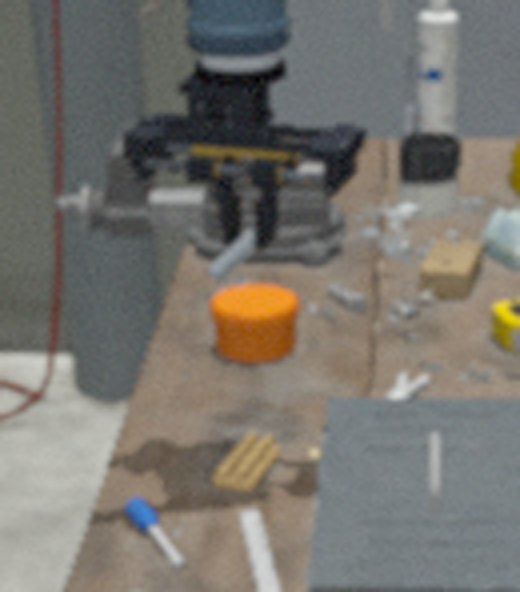

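Run:
```python
from h import *
p,d,c,o=wl("w7");r=R.from_quat(o["tcp_rot"]).as_matrix();print(r.round(3))
for v in range(200,330,10):
    q=depthpt(c,[(278,v)],[d[v,278]])[0]; print(v,(r.T@(q-o["ee_pos"])*1000).round(1),q.round(4))
```

```text
[[ 0.007  0.259  0.966]
 [ 0.002  0.966 -0.259]
 [-1.     0.004  0.006]]
200 [-2.1 33.3 -0.2] [0.4737 0.311  0.2235]
210 [-9.3 30.9 -0.2] [0.473  0.3087 0.2307]
220 [-12.1  27.4  -0.2] [0.4721 0.3053 0.2334]
230 [-12.9  23.3  -0.2] [0.4711 0.3013 0.2343]
240 [-12.2  18.5  -0.2] [0.4698 0.2967 0.2335]
250 [-13.6  14.6  -0.2] [0.4688 0.2929 0.2349]
260 [-14.1  10.2  -0.2] [0.4677 0.2887 0.2355]
270 [-12.5   4.7  -0.2] [0.4663 0.2834 0.2338]
280 [-12.2  -0.2  -0.2] [0.465  0.2786 0.2335]
290 [-12.4  -5.   -0.2] [0.4637 0.274  0.2337]
300 [-12.1 -10.2  -0.2] [0.4624 0.269  0.2334]
310 [-76.6  26.7  -0.3] [0.4714 0.3045 0.298 ]
320 [-80.4  26.6  -0.3] [0.4714 0.3044 0.3018]
```

Request:
{"api": "step_arm", "payload": {"rows": [[[0.009,-0.04,0],[0,0,0.2],0],[[0.009,-0.078,0],[0,0,0.2],0],[[0.009,-0.078,0],[0,0,0.2],0],[[0.009,-0.078,0],[0,0,0.2],0],[[0.009,-0.078,0],[0,0,0.2],0],[[0.009,-0.078,0],[0,0,0.2],0],[[0.009,-0.078,0],[0,0,0.2],0],[[0.009,-0.078,0],[0,0,0.2],0],[[0.009,-0.078,0],[0,0,0.2],0],[[0.009,-0.078,0],[0,0,0.2],0]]}}

```text
time: 11.4
ee_pos: [0.5067, -0.0942, 0.2146]
tcp_rot: [0.008, 0.709, -0.007, 0.706]
force: [0.7, 0.4, -0.5]
opening: 0.168
```

Request:
{"api": "step_arm", "payload": {"rows": [[[0.009,-0.078,0],[0,0,0],0],[[0.009,-0.078,0],[0,0,0],0],[[0.009,-0.078,0],[0,0,0],0],[[0.009,-0.078,0],[0,0,0],0],[[0.009,-0.078,-0.02],[0,0,0],0],[[0.009,-0.06,-0.05],[0,0,0],0],[[0,-0.02,-0.07],[0,0,0],0],[[0,0,-0.05],[0,0,0],0],[[0,0,0],[0,0,0],0],[[0,0,0],[0,0,0],0]]}}

```text
time: 12.23
ee_pos: [0.5331, -0.3259, 0.1184]
tcp_rot: [0.01, 0.709, -0.006, 0.705]
force: [-0.9, -0.0, -0.5]
opening: 0.166
```

```bash
python3 snap.py w8
python3 - <<'E'
from h import *
p,d,c,o=wl("w8");r=R.from_quat(o["tcp_rot"]).as_matrix();print(r.round(3),np.arctan2(r[1,2],r[0,2]),tob(o["ee_pos"]))
E
```

```text
12.2333 [ 0.53307424 -0.32593792  0.11844963] [-0.91760879 -0.00326596 -0.50139846] 0.1660910822773994
[[-0.006  0.022  1.   ]
 [ 0.006  1.    -0.022]
 [-1.     0.006 -0.006]] -0.02242343864494465 [[ 35.61740086 -24.30077784]]
```

View pics/w8.png

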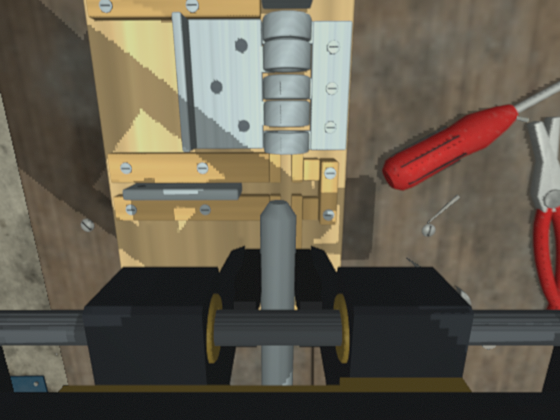

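Run:
```python
from h import *
p,d,c,o=wl("w8")
print(tob(onz(c,[(263,86),(309,86),(264.5,138),(313,138),(268,152),(304.5,152)],.03)), "rails", tob(onz(c,[(281,165),(293,165)],.021)))
print("pin",tob(onz(c,[(263,230),(294.5,230),(278,201)],.123)), tob(onz(c,[(263,378),(294.5,378)],.123)))
print("slot",tob(onz(c,[(180,182),(180,197)],.022)))
print(tow(40,-40))
```

```text
[[25.66057136 62.1815722 ]
 [55.68705187 62.04619583]
 [26.15775443 28.77700924]
 [59.10775852 28.66041391]
 [28.42742673 19.3044223 ]
 [53.50350625 19.22258197]] rails [[37.37818451  8.8884936 ]
 [46.02697333  8.86252213]]
pin [[29.06409964 -4.05618483]
 [43.01967448 -4.07869149]
 [35.76045158  9.22845679]] [[ 27.81902323 -83.58783022]
 [ 43.77862418 -83.55261355]]
slot [[-36.31079884  -3.19447603]
 [-37.23871555 -14.47754619]]
[ 0.53717356 -0.34171348]
```

Request:
{"api": "step_arm", "payload": {"rows": [[[0.0085,-0.032,0],[0,0,0],0],[[0,0,-0.05],[0,0,0],0],[[0,0,-0.05],[0,0,0],0],[[0,0,-0.04],[0,0,0],0],[[0,0,-0.024],[0,0,0],0],[[0,0,0],[0,0,0],0],[[0,0,0],[0,0,0],0]]}}

```text
time: 12.87
ee_pos: [0.5403, -0.3438, 0.0417]
tcp_rot: [0.007, 0.707, -0.008, 0.707]
force: [0.0, -0.6, -1.3]
opening: 0.17
```

```bash
python3 snap.py w9
python3 - <<'E'
from h import *
p,d,c,o=wl("w9");r=R.from_quat(o["tcp_rot"]).as_matrix();print(np.arctan2(r[1,2],r[0,2]),tob(o["ee_pos"]),o["ee_pos"])
cv2.imwrite("pics/w9z.png",cv2.resize(p[60:260,180:380,::-1],None,fx=4,fy=3,interpolation=cv2.INTER_CUBIC))
E
```

```text
12.8667 [ 0.54031092 -0.34377502  0.04166553] [ 3.16528668e-04 -6.24213232e-01 -1.27157915e+00] 0.17003245487673055
-0.021260940796680703 [[ 43.17396017 -42.00473337]] [ 0.54031092 -0.34377502  0.04166553]
```

View pics/w9z.png

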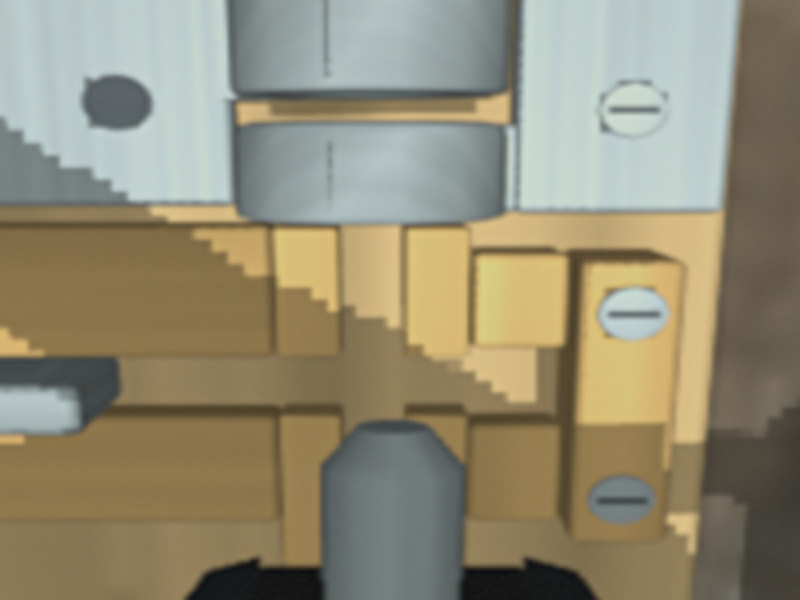

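Request:
{"api": "step_arm", "payload": {"rows": [[[-0.0056,0,0],[0,0,0],0],[[0,0,-0.014],[0,0,0],0],[[0,0,-0.012],[0,0,0],0],[[0,0,0],[0,0,0],0],[[0,0,0],[0,0,0],0]]}}

```text
time: 13.33
ee_pos: [0.5364, -0.3435, 0.0269]
tcp_rot: [0.008, 0.707, -0.008, 0.707]
force: [0.0, -0.1, -1.8]
opening: 0.166
```

```bash
python3 snap.py w10
python3 - <<'E'
from h import *
p,d,c,o=wl("w10");r=R.from_quat(o["tcp_rot"]).as_matrix();print(np.arctan2(r[1,2],r[0,2]),tob(o["ee_pos"]),o["ee_pos"])
cv2.imwrite("pics/w10z.png",cv2.resize(p[60:260,180:380,::-1],None,fx=4,fy=3,interpolation=cv2.INTER_CUBIC))
E
```

```text
13.3333 [ 0.53639595 -0.34348692  0.02690908] [ 0.04938556 -0.0997636  -1.77597746] 0.16636741018327514
-0.022074236547315246 [[ 39.25443515 -41.78714391]] [ 0.53639595 -0.34348692  0.02690908]
```

View pics/w10z.png

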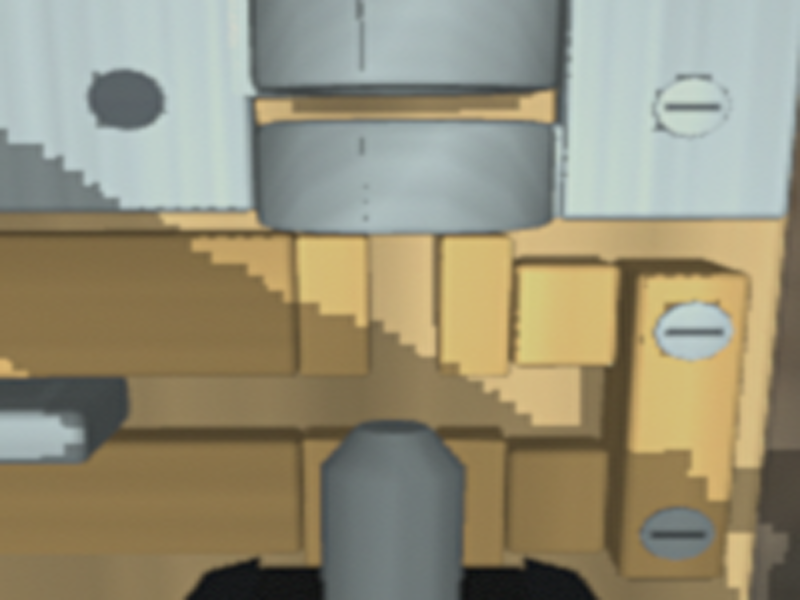

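Request:
{"api": "step_arm", "payload": {"rows": [[[0.0022,0,0],[0,0,0],0],[[0,0,-0.005],[0,0,0],0],[[0,0,-0.0024],[0,0,0],0],[[0,0,0],[0,0,0],0]]}}

```text
time: 13.72
ee_pos: [0.538, -0.3439, 0.0238]
tcp_rot: [0.008, 0.707, -0.008, 0.707]
force: [0.8, 0.5, -1.0]
opening: 0.169
```

```bash
python3 snap.py w11
python3 - <<'E'
from h import *
p,d,c,o=wl("w11")
cv2.imwrite("pics/w11z.png",cv2.resize(p[60:260,180:380,::-1],None,fx=4,fy=3,interpolation=cv2.INTER_CUBIC))
E
```

```text
13.7167 [ 0.53802325 -0.34392765  0.023757  ] [ 0.79818039  0.46162171 -0.97523684] 0.16943218578495653
```

View pics/w11z.png

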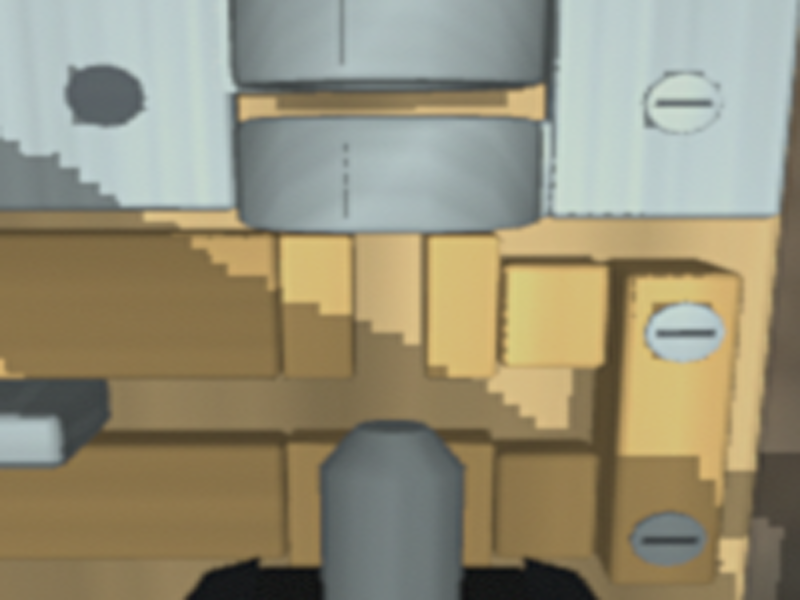

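Request:
{"api": "step_arm", "payload": {"rows": [[[0,0,-0.0014],[0,0,0],0],[[0,0,0],[0,0,0],0.2],[[0,0,0],[0,0,0],0.3],[[0,0,0],[0,0,0],0.4],[[0,0,0],[0,0,0],0.4],[[0,0,0],[0,0,0],0.4],[[0,0,0],[0,0,0],0.4]]}}

```text
time: 14.35
ee_pos: [0.5369, -0.3452, 0.023]
tcp_rot: [0.007, 0.708, -0.009, 0.707]
force: [-3.7, -4.2, -0.0]
opening: 0.399
```

```bash
python3 snap.py w12
python3 - <<'E'
from h import *
p,d,c,o=wl("w12")
cv2.imwrite("pics/w12z.png",cv2.resize(p[60:260,180:380,::-1],None,fx=4,fy=3,interpolation=cv2.INTER_CUBIC))
E
```

```text
14.35 [ 0.53694117 -0.34522902  0.02302012] [-3.65372259e+00 -4.16611567e+00 -1.55354478e-03] 0.3994509308511859
```

View pics/w12z.png

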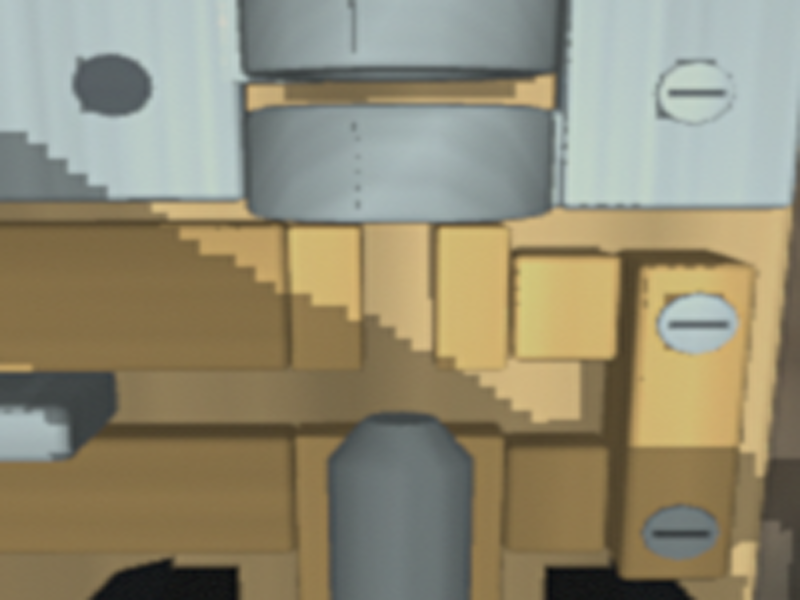

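Request:
{"api": "step_arm", "payload": {"rows": [[[0,0,0.01],[0,0,0],0.4],[[0,0,0.03],[0,0,0],0.4],[[0,0,0.05],[0,0,0],0.4],[[0,-0.05,0.03],[0,0,0],0.3],[[0,-0.07,0],[0,0,0],0],[[0,-0.07,0],[0,0,0],0],[[0,-0.016,0],[0,0,0],0],[[0,0,0],[0,0,0],0],[[0,0,0],[0,0,0],0]]}}

```text
time: 15.15
ee_pos: [0.5376, -0.4463, 0.0827]
tcp_rot: [0.009, 0.707, -0.008, 0.707]
force: [0.4, -0.1, -1.1]
opening: 0.005
```

```bash
python3 snap.py w13
python3 - <<'E'
from h import *
p,d,c,o=wl("w13");r=R.from_quat(o["tcp_rot"]).as_matrix();print(np.arctan2(r[1,2],r[0,2]),tob(o["ee_pos"]),o["ee_pos"])
E
```

```text
15.15 [ 0.53759338 -0.44625515  0.0827364 ] [ 0.39516097 -0.10100084 -1.08429606] 0.005395256236032085
-0.02288220592374032 [[  42.30140153 -144.51717256]] [ 0.53759338 -0.44625515  0.0827364 ]
```

View pics/w13.png

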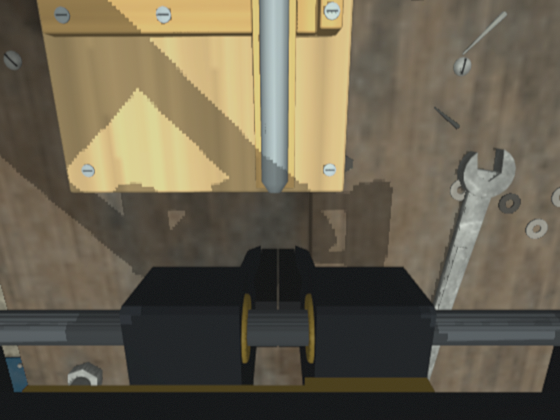

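Request:
{"api": "step_arm", "payload": {"rows": [[[-0.004,0,-0.02],[0,0,0],0],[[0,0,-0.05],[0,0,0],0],[[0,0,-0.03],[0,0,0],0],[[0,0,-0.013],[0,0,0],0],[[0,0,0],[0,0,0],0],[[0,0,0],[0,0,0],0]]}}

```text
time: 15.7
ee_pos: [0.5359, -0.4461, 0.0261]
tcp_rot: [0.008, 0.707, -0.007, 0.707]
force: [0.1, -0.9, 0.2]
opening: 0.006
```

Run:
```python
from h import *
p,d,c,o=wl("w13")
print(tob(onz(c,[(274,193),(260,120),(290,120)],.028)))
o=ctrl.get_obs();print(tob(o["ee_pos"]),o["ee_pos"])
```

```text
[[  39.98450506 -121.9573057 ]
 [  32.27416009  -78.85205394]
 [  49.47401532  -78.92947112]]
[[  40.58805814 -144.37130086]] [ 0.53588294 -0.44607846  0.02607157]
```

Request:
{"api": "step_arm", "payload": {"rows": [[[0,0.012,0],[0,0,0],0],[[0,0.012,0],[0,0,0],0],[[0,0.01,0],[0,0,0],0],[[0,0.012,0],[0,0,0],0],[[0,0.012,0],[0,0,0],0],[[0,0.012,0],[0,0,0],0],[[0.001,0.012,0],[0,0,0],0]]}}

```text
time: 16.28
ee_pos: [0.5368, -0.4057, 0.0273]
tcp_rot: [0.007, 0.707, -0.008, 0.707]
force: [-0.9, -1.9, 3.0]
opening: 0.004
```

```bash
python3 snap.py w14
python3 - <<'E'
from h import *
o=ctrl.get_obs();print(tob(o["ee_pos"]),o["ee_pos"])
E
```

```text
16.2833 [ 0.53675729 -0.40569421  0.02728744] [-0.92669515 -1.87159274  3.04180503] 0.004383410326154078
[[  40.73005123 -102.60589952]] [ 0.53677665 -0.40432238  0.02696743]
```

View pics/w14.png

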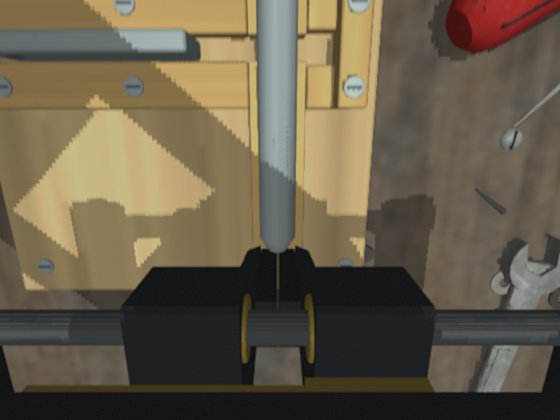

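Request:
{"api": "step_arm", "payload": {"rows": [[[0,0.01,0],[0,0,0],0],[[0,0.01,0],[0,0,0],0],[[0,0.01,0],[0,0,0],0],[[0,0.01,0],[0,0,0],0],[[0,0.01,0],[0,0,0],0],[[0,0.01,0],[0,0,0],0]]}}

```text
time: 16.83
ee_pos: [0.5364, -0.3754, 0.0266]
tcp_rot: [0.008, 0.707, -0.008, 0.707]
force: [0.7, -1.4, 1.0]
opening: 0.007
```

Request:
{"api": "step_arm", "payload": {"rows": [[[0.001,0.01,0],[0,0,0],0],[[0,0.01,0],[0,0,0],0],[[0,0.01,0],[0,0,0],0],[[0,0.01,0],[0,0,0],0],[[0,0.01,0],[0,0,0],0],[[0,0.01,0],[0,0,0],0],[[0,0.01,0],[0,0,0],0]]}}

```text
time: 17.42
ee_pos: [0.5369, -0.3404, 0.0267]
tcp_rot: [0.008, 0.707, -0.008, 0.707]
force: [1.1, -1.6, 0.6]
opening: 0.002
```

```bash
python3 snap.py w15
python3 - <<'E'
from h import *
o=ctrl.get_obs();print(tob(o["ee_pos"]),o["ee_pos"],o["force"])
E
```

```text
17.4167 [ 0.53692411 -0.34042972  0.02668694] [ 1.14816212 -1.62447103  0.58736902] 0.0017593876308098692
[[ 39.55665725 -37.46647608]] [ 0.53677589 -0.33917239  0.02640324] [ 0.34555242 -0.5718978   0.40514745]
```

View pics/w15.png

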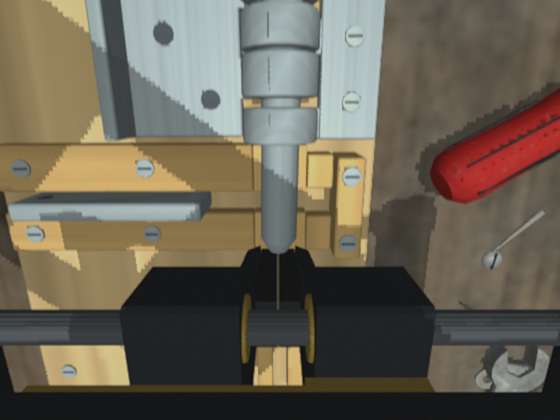

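Request:
{"api": "step_arm", "payload": {"rows": [[[0.001,0.01,0],[0,0,0],0],[[0,0.01,0],[0,0,0],0],[[0,0.01,0],[0,0,0],0],[[0,0.01,0],[0,0,0],0],[[0,0.006,0],[0,0,0],0],[[0,0,0],[0,0,0],0]]}}

```text
time: 17.97
ee_pos: [0.5372, -0.3166, 0.0263]
tcp_rot: [0.008, 0.707, -0.007, 0.707]
force: [0.1, -0.4, -0.7]
opening: 0.003
```

Run:
```python
from h import *
o=ctrl.get_obs();print(tob(o["ee_pos"]),o["ee_pos"],o["force"])
```

```text
[[ 39.5985406 -14.9207516]] [ 0.53722357 -0.31663107  0.02632881] [ 0.05235582 -0.35514358 -0.66672131]
```

Request:
{"api": "step_arm", "payload": {"rows": [[[0,0.004,0],[0,0,0],0],[[0,0.004,0],[0,0,0],0],[[0,0.003,0],[0,0,0],0],[[0,0.002,0],[0,0,0],0],[[0,0,0],[0,0,0],0]]}}

```text
time: 18.38
ee_pos: [0.5375, -0.3118, 0.0268]
tcp_rot: [0.007, 0.707, -0.008, 0.707]
force: [0.3, -2.7, -0.6]
opening: 0.004
```

Request:
{"api": "step_arm", "payload": {"rows": [[[0,0.003,0],[0,0,0],0],[[0,0.003,0],[0,0,0],0],[[0,0.002,0],[0,0,0],0],[[0,0,0],[0,0,0],0],[[0,0,0],[0,0,0],0]]}}

```text
time: 18.8
ee_pos: [0.5386, -0.3114, 0.0283]
tcp_rot: [0.006, 0.706, -0.01, 0.708]
force: [-0.1, -11.2, 0.4]
opening: 0.006
```

```bash
python3 snap.py w16
python3 - <<'E'
from h import *
o=ctrl.get_obs();print(tob(o["ee_pos"]),o["ee_pos"],o["force"])
p,d=cams.camera("side");cv2.imwrite("pics/s16.png",cv2.resize(p[240:350,205:305,::-1],None,fx=5,fy=5,interpolation=cv2.INTER_CUBIC))
E
```

```text
18.8 [ 0.5385645  -0.31138494  0.0282511 ] [ -0.07038674 -11.19480864   0.44936652] 0.006387750255574926
[[40.8019605  -9.62235166]] [ 0.53852216 -0.31135519  0.02822199] [-2.54025251e-03 -1.27310486e+01 -1.09569755e+00]
```

View pics/w16.png

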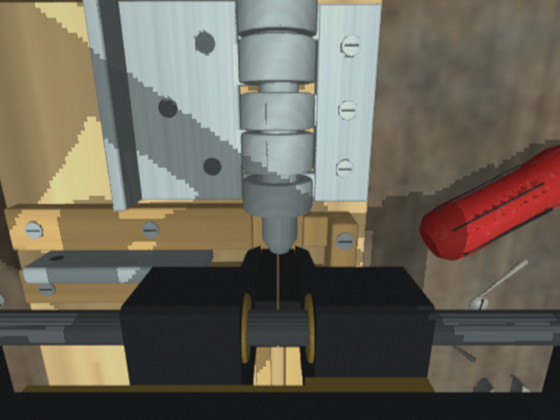

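Request:
{"api": "step_arm", "payload": {"rows": [[[0,-0.02,0],[0,0,0],0],[[0,0,0.05],[0,0,0],0],[[0,0,0.07],[0,0,0],0],[[0,0,0.07],[0,0,0.938],0],[[-0.046,0.005,0],[0,0,0.938],0],[[-0.046,0.005,0],[0,0,0.938],0],[[-0.046,0.005,0],[0,0,0.938],0],[[-0.046,0.005,0],[0,0,0.938],0],[[-0.046,0.005,0],[0,0,0.938],0],[[-0.046,0.003,0],[0,0,0.938],0]]}}

```text
time: 19.73
ee_pos: [0.3982, -0.3024, 0.1214]
tcp_rot: [-0.266, 0.655, 0.267, 0.655]
force: [-0.5, -0.8, 0.0]
opening: 0.007
```

Run:
```python
from h import *
p,d=cams.camera("side");cv2.imwrite("pics/s17.png",cv2.resize(p[240:350,205:305,::-1],None,fx=5,fy=5,interpolation=cv2.INTER_CUBIC))
o=ctrl.get_obs();print(tob(o["ee_pos"]),o["ee_pos"],o["force"])
```

```text
[[-102.88751961   -2.39586034]] [ 0.39498602 -0.3015436   0.12061876] [ 0.82044144 -0.94522306 -0.96605088]
```

View pics/s17.png

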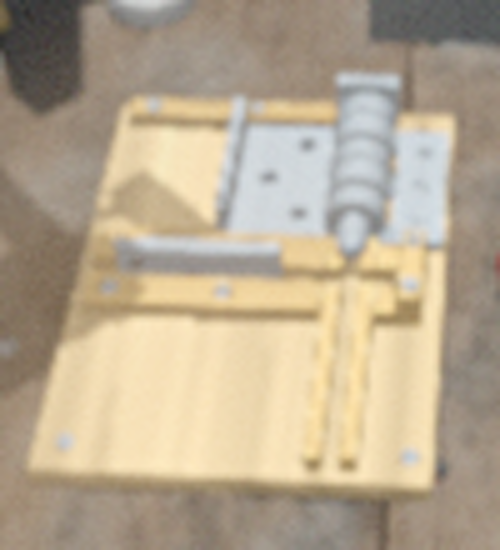

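Request:
{"api": "step_arm", "payload": {"rows": [[[0,0,0],[0,0,0.938],0],[[0,0,0],[0,0,0.938],0],[[0,0,0],[0,0,0.938],0],[[0,0,0],[0,0,0.938],0],[[0,0,0],[0,0,0.938],0],[[0,0,0],[0,0,0.938],0],[[0,0,0],[0,0,0.938],0],[[0,0,0],[0,0,0],0],[[0,0,0],[0,0,0],0]]}}

```text
time: 20.53
ee_pos: [0.3995, -0.3031, 0.1215]
tcp_rot: [-0.495, 0.505, 0.495, 0.505]
force: [0.2, -0.5, -0.1]
opening: 0.005
```

Run:
```python
from h import *
o=ctrl.get_obs();r=R.from_quat(o["tcp_rot"]).as_matrix();print(r.round(3),np.arctan2(r[1,2],r[0,2]),tob(o["ee_pos"]),o["ee_pos"])
```

```text
[[-0.    -1.     0.021]
 [ 0.001  0.021  1.   ]
 [-1.     0.     0.001]] 1.550044218218967 [[-98.39485037  -3.83266747]] [ 0.3994521  -0.30306103  0.12148677]
```

Request:
{"api": "step_arm", "payload": {"rows": [[[0,-0.009,-0.06],[0,0,0],0],[[0,0,-0.06],[0,0,0],0],[[0,0,-0.05],[0,0,0],0],[[0,0,-0.02],[0,0,0],0],[[0,0,0],[0,0,0],0],[[0,0,0],[0,0,0],0]]}}

```text
time: 21.03
ee_pos: [0.3995, -0.3078, 0.0268]
tcp_rot: [-0.495, 0.505, 0.496, 0.505]
force: [0.3, -0.2, 0.9]
opening: 0.006
```

Run:
```python
from h import *
cs=cam("side");print("pin end",tob(onz(cs,[(274.3,291)],.028)),"slot",tob(onz(cs,[(205+320/5,240+248/5)],.022)))
o=ctrl.get_obs();print(tob(o["ee_pos"]),o["ee_pos"])
```

```text
pin end [[39.25469513 -7.18479175]] slot [[25.23796026  3.1272851 ]]
[[-98.27427065  -8.55295543]] [ 0.3994877  -0.30778273  0.02677806]
```

Run:
```python
from h import *
p,d=cams.camera("top");cv2.imwrite("pics/t17.png",cv2.resize(p[195:295,355:480,::-1],None,fx=6,fy=6,interpolation=cv2.INTER_CUBIC))
q,d,c,o=wl("w16");print(tob(onz(c,[(278,252)],.030)))
```

```text
[[41.91438212 -1.58944214]]
```

View pics/t17.png

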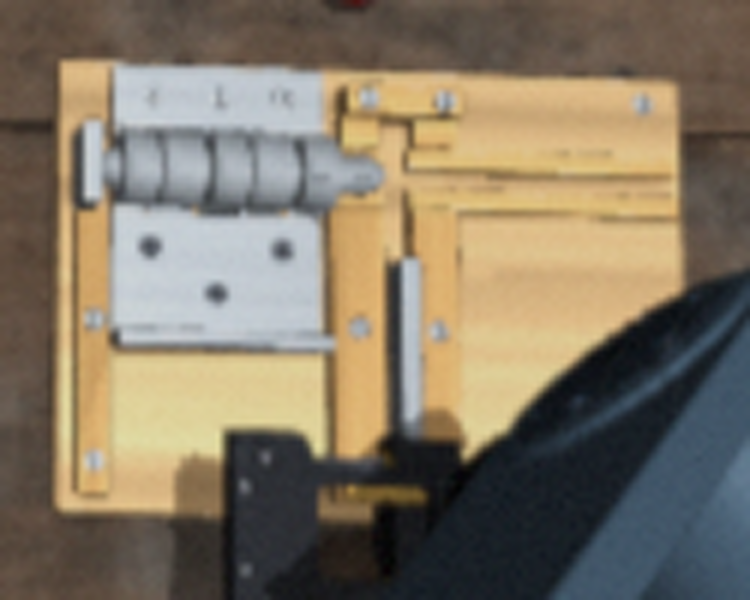

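Request:
{"api": "step_arm", "payload": {"rows": [[[0.012,0,0],[0,0,0],0],[[0.012,0,0],[0,0,0],0],[[0.01,0,0],[0,0,0],0],[[0.01,0,0],[0,0,0],0],[[0.01,0,0],[0,0,0],0],[[0.01,-0.001,0],[0,0,0],0],[[0.01,0,0],[0,0,0],0],[[0.01,0,0],[0,0,0],0],[[0.01,-0.001,0],[0,0,0],0]]}}

```text
time: 21.83
ee_pos: [0.4468, -0.3087, 0.0265]
tcp_rot: [-0.496, 0.504, 0.496, 0.504]
force: [-1.1, -0.5, 1.3]
opening: 0.006
```

Run:
```python
from h import *
o=ctrl.get_obs();print(tob(o["ee_pos"]),o["ee_pos"])
```

```text
[[-50.91357679  -8.61387163]] [ 0.44683963 -0.30869608  0.02651549]
```

25.7 mm remain; the last few slowly.

Request:
{"api": "step_arm", "payload": {"rows": [[[0.01,0,0],[0,0,0],0],[[0.01,0,0],[0,0,0],0],[[0.01,0,0],[0,0,0],0],[[0.008,0,0],[0,0,0],0],[[0.004,0,0],[0,0,0],0],[[0.003,0,0],[0,0,0],0],[[0,0,0],[0,0,0],0]]}}

```text
time: 22.42
ee_pos: [0.4692, -0.3088, 0.0266]
tcp_rot: [-0.496, 0.504, 0.496, 0.504]
force: [-0.7, 0.3, 0.6]
opening: 0.006
```

Run:
```python
from h import *
o=ctrl.get_obs();print(tob(o["ee_pos"]),o["ee_pos"])
p,d=cams.camera("side");cv2.imwrite("pics/s18.png",cv2.resize(p[240:350,205:305,::-1],None,fx=5,fy=5,interpolation=cv2.INTER_CUBIC))
```

```text
[[-28.52169863  -8.34981268]] [ 0.46923263 -0.3088351   0.02660977]
```

View pics/s18.png

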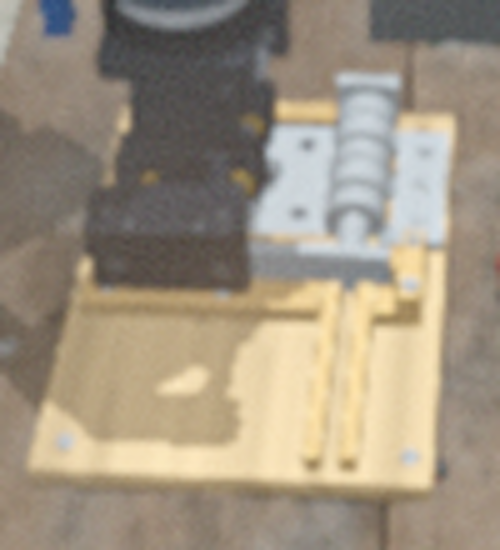

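Request:
{"api": "step_arm", "payload": {"rows": [[[0.004,0,0],[0,0,0],0],[[0.003,0,0],[0,0,0],0],[[0.003,0,0],[0,0,0],0],[[0.002,0,0],[0,0,0],0],[[0,0,0],[0,0,0],0]]}}

```text
time: 22.88
ee_pos: [0.4737, -0.3088, 0.0265]
tcp_rot: [-0.495, 0.505, 0.497, 0.504]
force: [-7.9, -1.5, 3.1]
opening: 0.006
```

Request:
{"api": "step_arm", "payload": {"rows": [[[0.003,0,0],[0,0,0],0],[[0.003,0,0],[0,0,0],0],[[0,0,0],[0,0,0],0],[[0,0,0],[0,0,0],0]]}}

```text
time: 23.22
ee_pos: [0.4739, -0.3087, 0.0264]
tcp_rot: [-0.493, 0.506, 0.499, 0.502]
force: [-19.1, -1.1, 12.8]
opening: 0.004
```

Run:
```python
from h import *
o=ctrl.get_obs();print(tob(o["ee_pos"]),o["ee_pos"])
```

```text
[[-23.88074739  -8.17817712]] [ 0.47387592 -0.30874702  0.02644659]
```

Request:
{"api": "step_arm", "payload": {"rows": [[[-0.01,0,0],[0,0,0],0],[[-0.03,0,0],[0,0,0],0],[[0,0,0.06],[0,0,0],0],[[0,0,0.08],[0,0,0],0],[[0,0,0.08],[0,0,0],0],[[0.06,0.04,0.02],[0,0,0],0],[[0.07,0.03,0],[0,0,0],0],[[0.06,0.01,0],[0,0,0],0],[[0,0,0],[0,0,0],0],[[0,0,0],[0,0,0],0]]}}

```text
time: 24.05
ee_pos: [0.554, -0.2681, 0.1465]
tcp_rot: [-0.496, 0.504, 0.496, 0.504]
force: [-0.8, 0.4, -0.5]
opening: 0.003
```

```bash
python3 snap.py w20
python3 - <<'E'
from h import *
p,d,c,o=wl("w20")
cv2.imwrite("pics/w20z.png",cv2.resize(p[60:260,180:380,::-1],None,fx=4,fy=3,interpolation=cv2.INTER_CUBIC))
E
```

```text
24.05 [ 0.55403394 -0.26807337  0.14647893] [-0.79378239  0.36910046 -0.51092397] 0.003274628914132673
```

View pics/w20.png

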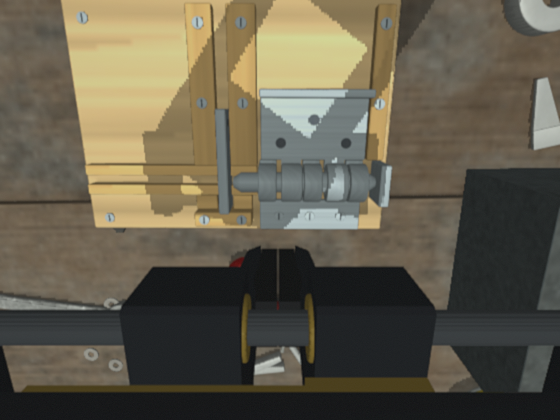

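View pics/w20z.png

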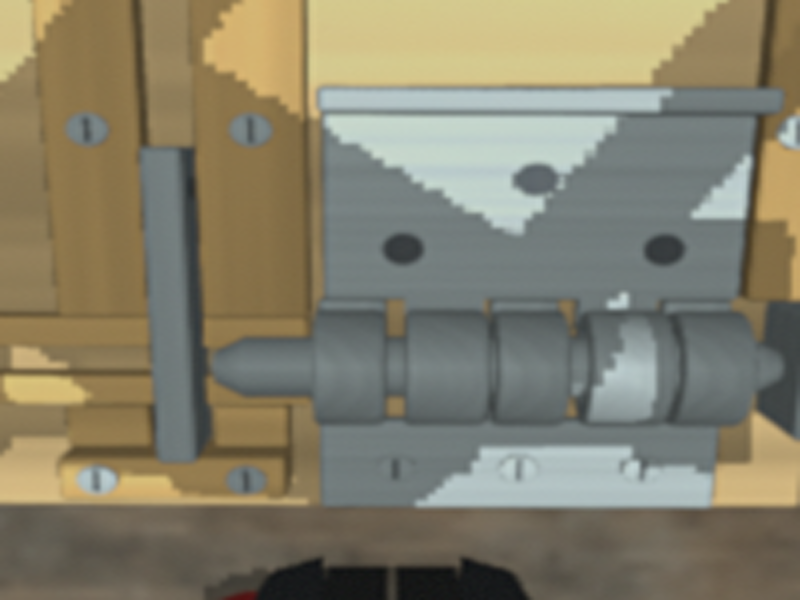

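Run:
```python
from h import *
p,d,c,o=wl("w20")
z=lambda u,v:(180+(u+.5)/4-.5,60+(v+.5)/3-.5)
print("pin",tob(onz(c,[z(212,360),z(783,365)],.030)))
print("pin body x", tob(onz(c,[z(290,338),z(290,394)],.028)))
print("keeper",tob(onz(c,[z(142,149),z(184,149),z(155,458),z(196,458)],.038)))
print("lip",tob(onz(c,[z(320,90),z(780,90)],.036)))
print("board edge",tob(onz(c,[z(350,505)],.012)),"plate",tob(onz(c,[(388,168)],.042)))
o=ctrl.get_obs();print(o["force"],o["time"])
```

```text
pin [[ 38.14386762  -0.59768911]
 [ 39.05424761 111.71594358]]
pin body x [[32.62197476 14.67913805]
 [47.72397175 14.42381176]]
keeper [[-15.02510099 -10.43993453]
 [-15.05353434  -2.87910167]
 [ 62.58453784 -11.5477974 ]
 [ 62.55405711  -3.51827819]]
lip [[-28.65661188  21.64808888]
 [-28.96517739 103.83402841]]
board edge [[84.80808069 25.77425236]] plate [[ 26.40084621 116.72443227]]
[-0.43289506  0.48150724 -0.97700942] 24.1
```

```bash
python3 -c "
from plant import sign_off
print(sign_off())"
```

```text
the job is handed in; nothing more can be done
None
```

The hinge is assembled and I handed the job in at about 24 s of the 72 s allowed; the simulator gave no verdict.

I pushed the leaf by its lip until it stopped. Then I took the pin from its rest, laid it in the rails and pushed it to the end plate. Last, I pushed the keeper along its slot to its stop block. Each part stopped solidly against my push, at about 24 N for the leaf, 12 N for the pin and 19 N for the keeper.

Last wrist-camera checks, in board mm:

| Part | Measured | Expected at home |
|---|---|---|
| Pin ends (y) | -0.6 and 111.7 | 0 and 112 |
| Pin axis (x) | about 39 to 40 | 40 |
| Keeper ends (x) | -15.0 and 62.6 | -16 and 64 |
| Keeper centre (x, y) | 23.8, -7 | 24, -8 |
| Leaf lip rear face (x) | -28.8 | -30 |

- **Differences:** the leaf and keeper readings are 1 to 1.4 mm off. That is within the 2 mm camera calibration, and both parts had stopped hard.
- **Disagreeing check:** a rough reading from the blurred side view put the pin's near end at y = -7. I set it aside because the top view, the wrist view and the position where the fingers stopped all disagreed with it.
- **Bystanders:** I felt no contact with any of them, but I did not measure their positions again at the end. The arm was clear of everything at hand-in.

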